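# Start the polishing lathe at slow speed, extraction first

### The job

Start the polishing lathe for slow work, using only the fingertips, fingers closed: first press the long ON key of the dust extractor's remote where it lies on the bench, then rock the speed switch on the lathe's control box over to slow (press its near end, the one with a single dot, fully down), then press the low flat start button all the way in and let go. Do not pick up or shove the remote, do not press its small round OFF key or the mushroom-headed stop button, never press start while the switch is still on fast, and leave the other things on the bench as they are.

Things in the scene. Friction and masses are not known exactly. Their poses are not given: they have to be found in the camera images.
- station: The lathe's control box, on the left or right half of the bench: aluminium, fixed, 116 mm deep (its x) by 246 mm wide (y), lid 75 mm above the bench. Origin at the centre of its underside, z up, x away from the robot (turned up to 0.35 rad), y left. On the lid in a row along y: speed rocker at +78 mm (left), flat start button at 0, mushroom stop button at -78 mm (right).
- speed_near_pad (a point): Middle of the top of the near half (-x of the box; slow, one raised dot beside it) of the black speed rocker; moves with it. Rocker 53 mm long along the box's x, 30 mm wide, hinged across its middle, top a shallow V. On fast this half slopes up to its outer end, 90 mm above the bench, this point at 86 mm; pressed fully it lies level at 81 mm. The frame round it is 79 mm high.
- speed_rocker (a joint): Angle of the speed rocker, rad: 0 = fast (far end, marked by two dots, down and level; as it starts), 0.34 = slow (near end fully down). It snaps: past half-way it goes over by itself and stays. About 4 to 7 N on the near half starts it, less as it goes.
- start_top (a point): Centre of the top face of the start button: a flat black round cap 40 mm across standing only 10 mm above the lid (its top 85 mm above the bench) in a thin steel ring 3 mm high; pressed straight down.
- start (a joint): How far the start button is pressed, m: 0 out, 0.005 fully in (about 5 N, springs back). The green lathe it starts is fixed along the back of the bench, 250 mm high, over 0.7 m from the robot; nothing on it is to be handled.
- stop_top (a point): Top of the mushroom stop button, a black domed head 43 mm across on a narrow stem, standing 33 mm above the lid (108 mm above the bench). Not to be pressed.
- stop (a joint): How far the stop button is pressed, m: 0 out, 0.006 fully in (springs back).
- remote: The dust extractor's radio remote, a loose grey handset with dark rubber base, 150 mm long (its x) by 62 mm wide (its y), top face 26 mm above the bench, lying flat on the bench, turned any way. Origin at the centre of its underside, z up, x towards the end with the long ON key and the short rubber aerial. 0.2 to 0.4 kg.
- on_key_top (a point): Centre of the top face of the ON key: a flat oblong pale key 46 mm (along the remote's x) by 28 mm (y), standing 6 mm above the remote's face (top 32 mm above the bench), 32 mm from the remote's centre towards +x.
- on_key (a joint): How far the ON key is pressed, m: 0 out, 0.004 fully in (about 4 N, springs back).
- off_key_top (a point): Centre of the top of the OFF key: a small round pale key 16 mm across, 5 mm proud, 40 mm from the remote's centre towards -x. Not to be pressed.
- off_key (a joint): How far the OFF key is pressed, m: 0 out, 0.003 fully in (springs back).
- tin_mid (a point): Bystander: closed round steel tin, 60 mm across, 58 mm high, behind the control box; this is its centre.
- boss_mid (a point): Bystander: small brass dome ornament, 58 mm across, 27 mm high, in front of the control box; point 13 mm up on its axis.
- rosette_mid (a point): Bystander: flat brass rosette, 72 mm across, 15 mm high, beside the remote; point 7 mm up on its axis.
- rouge_bar_mid (a point): Bystander: brown bar of polishing compound, 110 x 40 x 34 mm, on the other side of the remote, along it; its centre.
- stake_mid (a point): Bystander: steel mushroom stake standing on its foot in the middle of the bench, 52 mm across, 68 mm high; point half-way up.
- hammer_mid (a point): Bystander: hammer with wooden handle lying on the right of the bench, 255 mm long, 35 mm high, head 85 mm; point half-way along the handle, 14 mm up.
- block_mid (a point): Bystander: wooden block 85 x 70 x 62 mm on the left of the bench; its centre.

How it is judged:
On the way, in this order (a step that is already met when the one before it is completed fails the run):
1. the remote's long ON key is pressed in (value of joint on_key above 0.0025 m), for 0.05 s.
2. the speed rocker is fully over to slow (value of joint speed_rocker above 0.3 rad), for 0.1 s.
3. the start button is pressed in (value of joint start above 0.0035 m), for 0.05 s.
At the end, for the whole second after the job is handed in: The speed rocker stands on slow (over 0.30 rad of 0.34), all buttons and keys are out again (within 1 mm), the remote lies still and flat on the bench within 30 mm of where it was, and every bystander is within 25 mm of where it was (value of joint speed_rocker above 0.3 rad and value of joint each of start, stop, on_key, off_key below 0.001 m and height (world z) of remote below 0.006 m and angle between remote's own z axis and vertical below 0.08 rad and distance of remote from where it was at the start of the episode below 0.03 m and linear speed of remote below 0.01 m/s and distance of each of tin_mid, boss_mid, rosette_mid, rouge_bar_mid, stake_mid, hammer_mid, block_mid from where it was at the start of the episode below 0.025 m); the robot touches nothing.
It fails at once if the stop button (2 mm) or the OFF key (1.5 mm) is pressed (value of joint stop above 0.002 m or value of joint off_key above 0.0015 m).
It fails at once if start is pressed (2 mm) while the speed switch is not on slow (value of joint start above 0.002 m and value of joint speed_rocker below 0.25 rad).
It fails at once if the remote is lifted 12 mm or shoved 30 mm (height (world z) of remote above 0.012 m or distance of remote from where it was at the start of the episode above 0.03 m).
It fails at once if the control box or the remote is pressed with the arm or the gripper's body in place of the fingers (3 N) (contact force between the arm and station above 3 N or contact force between the arm and remote above 3 N).
It fails at once if a bystander is moved 25 mm (distance of any of tin_mid, boss_mid, rosette_mid, rouge_bar_mid, stake_mid, hammer_mid, block_mid from where it was at the start of the episode above 0.025 m).
It also fails if it takes over 48 s, if anything falls off the work surface, if the arm or the gripper's body presses on something with over 40 N, if the wrist force passes 120 N, or if a joint passes its speed limit or range.

### The arm

A 6-joint arm with a two-finger parallel gripper is mounted at the origin on the work surface. World frame = base frame: x ahead of the robot, y to its left, z up, the work surface at z = 0. Lengths are in m, angles in rad, forces in N, time in s.
With the tool pointing down it reaches from about 0.375 to 0.9 m from the base axis. Payload 3.1 kg.
Tool frame: the origin (TCP) lies on the centre line of the jaws, within the pads' length; the fingertips stand 25 mm ahead of it and the grasp point (between the pads) lies 6 mm ahead of it (manip.tips_ahead is the distance from the TCP to the fingertips, in m); z points along the fingers, y is the direction in which the jaws open and shut (so a half turn about z gives the same grasp; the last joint's range is limited). The gripper opens to 85 mm and grips with 20 to 120 N. Pads are 22 mm wide; open, the fingers measure 114 mm over their backs; the gripper's body (76 mm by 85 mm) begins 54 mm behind the grasp point. The pads swing forward as they close: fully open they stand 13 mm farther back than shut.
Start: joints at [-1.448, 0.527, 1.433, -0, 1.181, -0.178], TCP at [0.185, -0.597, 0.256] pointing down, gripper open.
Joint ranges: [-3.08, 3.08], [-0.75, 2.2], [0.22, 2.44], [-1.43, 4.57], [0, 2.65], [-2.85, 2.85]. Speed limits (rad/s): [2.79, 2.79, 3.14, 3.14, 3.14, 3.14].

### API

Orientations are given as a unit quaternion [x, y, z, w].
In Python, from station import manip gives the robot as it stands.
- The arm moves only by the tool play_rows, never from a script. Its argument "steps" is a list that holds one entry, the list of rows, each a list of 6 numbers: the shift along the tool's x, y, z in m, then the turn, a rotation vector about the tool's x, y, z in degrees. In form: [[[x, y, z, rx, ry, rz], ...]]. A call has 1 to 10 rows; each row shifts and turns the commanded pose from where the row before left it, along the tool's axes as they then stand; what a row does not reach is not made up. A row lasts 1/8 s, in which the tool goes at most 62.5 mm and 10.7 degrees, less where a joint would pass 70% of its speed; a pose out of reach is approached as far as the arm can. A call is refused whole if a number of a shift passes 0.0625 or a number of a turn 10.7, either way. A call with a gripper value outside its range is refused whole. "fingers" is the opening, from 0 (shut) to 1 (fully open), set as the call begins (left out, the last holds). The fingers move at their own pace and stop on an object; "squeeze" is the grip in N (left out, the last holds). Time passes only in rows, so rows that do not move let the fingers close. It gives the time, the measured TCP pose, the force and the opening at its end, in the units of the state.
- manip.sense(): the state, without advancing time (a new reading comes with each control period).
- manip.snapshot(name): name is "side" or "top" or "wrist"; returns a dict with "img" (384x512x3 uint8, red, green, blue), "K" (3x3 intrinsics, pixels), "k1" (the pictures are not rectified: a ray, as slopes to the right and down, at radius r is drawn at 1 + k1 r^2 times it, then the intrinsics apply), "world_from_camera" (4x4, takes a point from camera to world coordinates). Camera axes: x right, y down, z forward; pixel columns grow to the right and rows downward; lengths in m; the calibration is good to about 2 mm. A picture is of the moment at which its call begins. There is no depth.
- manip.sign_off(): hands the job in, once; it reports no verdict.
Trained networks look in a picture, given as the dict that the camera call returned (one of the last four; its "shot" number tells which), for a name from the list of things; names that differ only in an ending like _2 or _b are one class to them, and where a whole thing is asked for, a point or a joint stands for the part that bears it (a point fixed in the world has none). Each returns a list of dicts, best first, with "score" (0 to 1); they miss things now and then, are a little off and sometimes report something else, mostly with a low value. They report only what shows in the picture. A call takes as long as a camera call.
- manip.regions_of(label, picture): "pixels" (384x512 bool, what is visible of it) and "rect" ([left, top, right, bottom] in pixels, round what is visible of it).
- manip.pinpoint(label, picture): "point" ([column, row] in pixels: a listed point, or the origin of a listed thing).
The state is a dict: "t": time; "q": joint angles; "qd": joint speeds; "tau": joint torques, N m; "tcp_pos": TCP position; "tool_rot": TCP orientation; "force": force on the tool from outside, world axes, zero at the start; "ft_torque": the same for the moment, N m; "finger_gap": opening from 0.0 (shut) to 1.0 (fully open).
Only numpy, scipy, OpenCV 4.12 (cv2) and the standard library are available. Lean on these libraries where they do the work, as an engineer would, in place of code of your own. Each camera call takes 0.05 s, during which the arm holds its last target.

## Working session

There is one attempt and no reset: what is moved stays moved. The work goes in short steps, Python scripts to look and compute and a tool call to move; the robot and the scene stay as the last step left them, time stands still between calls to the robot, and variables do not carry over. Pictures are saved under pics/ and viewed, and the job is handed in when it is done.

Besides the shell and the picture viewer there is one more tool, called after "Request:" by a JSON object that holds its "fn" and its "kwargs". play_rows: Moves the arm, as the interface text tells. Its arguments: {"type":"object","properties":{"steps":{"type":"array"},"fingers":{"type":"number"},"squeeze":{"type":"number"}},"required":["steps"]}

```bash
mkdir -p pics; ls; cat > h.py <<'E'
import numpy as np, cv2
from station import manip
from scipy.spatial.transform import Rotation as R
def snap(n,f=None):
    d=manip.snapshot(n)
    if f: cv2.imwrite('pics/'+f, d['img'][:,:,::-1])
    return d
def ray(d,p):
    K=d['K']; u=(p[0]-K[0,2])/K[0,0]; v=(p[1]-K[1,2])/K[1,1]
    rd=np.hypot(u,v); r=rd
    for _ in range(30): r=rd/(1+d['k1']*r*r)
    s=r/rd if rd>0 else 1
    T=d['world_from_camera']; return T[:3,3], T[:3,:3]@np.array([u*s,v*s,1])
def atz(d,p,z):
    o,r=ray(d,p); return o+r*(z-o[2])/r[2]
def proj(d,P):
    T=d['world_from_camera']; c=T[:3,:3].T@(np.asarray(P)-T[:3,3]); u=c[:2]/c[2]
    u=u*(1+d['k1']*(u@u)); return d['K'][:2,:2]@u+d['K'][:2,2]
E
python3 - <<'E'
from h import *
s=manip.sense(); print(s)
Z={'on_key_top':.032,'off_key_top':.030,'remote':0,'station':0,'speed_near_pad':.086,'start_top':.085,'stop_top':.108,'boss_mid':.013,'rosette_mid':.007,'rouge_bar_mid':.017,'stake_mid':.034,'hammer_mid':.014,'block_mid':.031,'tin_mid':.029}
for n in ['top','side']:
    d=snap(n,n+'0.png'); print(n,d['k1'],d['world_from_camera'][:3,3].round(3))
    for k,z in Z.items():
        for r in manip.pinpoint(k,d)[:2]: print(k,np.round(r['point'],1),round(r['score'],2),atz(d,r['point'],z).round(4))
E
```

```text
pics
{'t': 0.0, 'q': array([-1.44850830e+00,  5.28485232e-01,  1.43394858e+00,  2.48347110e-05,
        1.18141085e+00, -1.78475253e-01]), 'qd': array([-6.36651720e-05,  1.45376890e-03, -5.54528720e-04, -2.41993812e-04,
        1.15231939e-03,  6.10074540e-04]), 'tau': array([ 1.63542598e-03, -4.42345119e+01, -1.78026688e+01, -2.76941300e-04,
        8.43128830e-03,  1.10943975e-05]), 'tcp_pos': array([ 0.18511942, -0.59623429,  0.25530714]), 'tool_rot': array([ 9.88714055e-01,  1.49810710e-01,  4.31073355e-05, -1.12523716e-03]), 'force': array([-0.11258311, -0.5331228 , -0.37211419]), 'ft_torque': array([ 0.00953174, -0.01646321,  0.03429716]), 'finger_gap': 1.002207013573039}
top 0.02169151612897141 [0.385 0.02  1.394]
on_key_top [330.5 187.7] 0.4 [ 0.5363 -0.2452  0.032 ]
remote [326.  177.5] 0.75 [ 0.575  -0.2373  0.    ]
station [172.6 200.9] 0.56 [0.5026 0.2822 0.    ]
speed_near_pad [151.1 196.2] 0.44 [0.5112 0.3335 0.086 ]
start_top [172.5 195.4] 0.57 [0.5129 0.2666 0.085 ]
stop_top [194.5 197.9] 0.6 [0.5018 0.1943 0.108 ]
boss_mid [157.  230.3] 0.71 [0.405  0.3303 0.013 ]
ro
[... 681 characters left out ...]
87  0.    ]
station [233.3 262.6] 0.8 [0.5188 0.274  0.    ]
speed_near_pad [224.4 267.8] 0.53 [0.5167 0.3479 0.086 ]
start_top [237.8 246.3] 0.48 [0.5029 0.2635 0.085 ]
start_top [206.4 251.1] 0.26 [0.5904 0.3074 0.085 ]
stop_top [246.4 224.7] 0.56 [0.4967 0.1921 0.108 ]
stop_top [253.1 192.8] 0.33 [0.5161 0.0534 0.108 ]
boss_mid [261.3 280.5] 0.82 [0.411 0.318 0.013]
rosette_mid [246.2 146. ] 0.49 [ 0.6529 -0.2921  0.007 ]
rouge_bar_mid [273.4 171.2] 0.58 [ 0.4972 -0.1619  0.017 ]
stake_mid [250.7 188.1] 0.48 [ 0.5524 -0.0322  0.034 ]
hammer_mid [308.6 119.3] 0.78 [ 0.4279 -0.5476  0.014 ]
block_mid [193.9 325.6] 0.68 [0.5509 0.5154 0.031 ]
tin_mid [207.6 251.4] 0.89 [0.6058 0.2742 0.029 ]
```

```bash
python3 - <<'E'
import cv2
a=cv2.imread('pics/top0.png')
cv2.imwrite('pics/top_z1.png',cv2.resize(a[120:260,280:440],None,fx=4.5,fy=4,interpolation=cv2.INTER_CUBIC)[:, :])
cv2.imwrite('pics/top_z2.png',cv2.resize(a[140:260,110:250],None,fx=5,fy=5,interpolation=cv2.INTER_CUBIC))
E
```

```text
(no output)
```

View pics/top0.png

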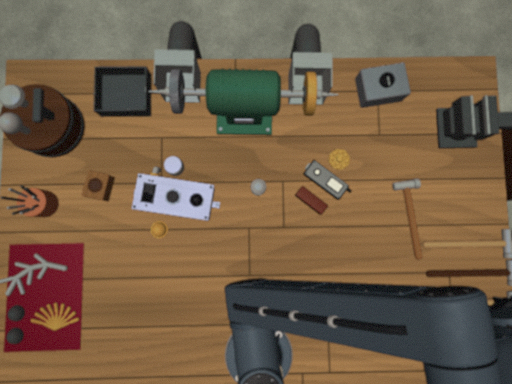

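View pics/side0.png

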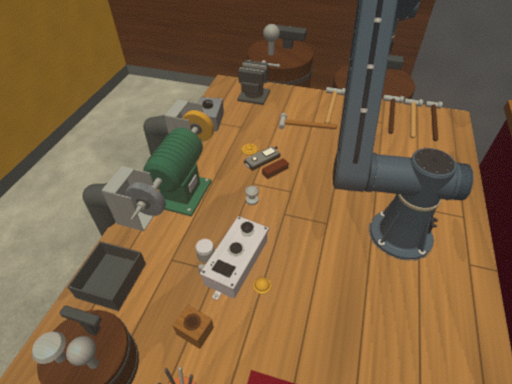

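View pics/top_z1.png

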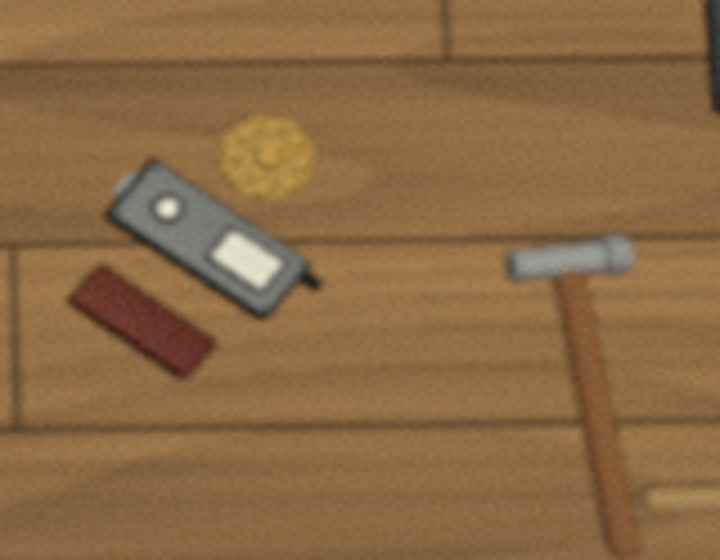

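View pics/top_z2.png

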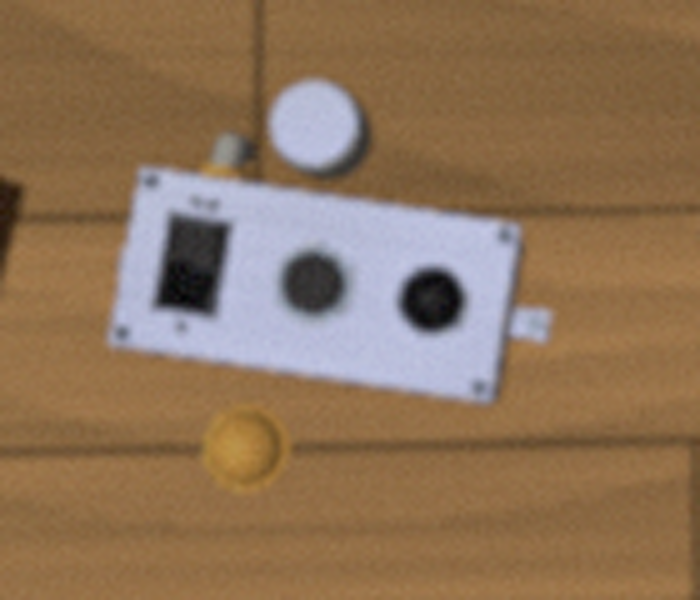

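The top view shows the remote at about (327,180), with its white ON key at (335,185) and its OFF key at (317,172). The box has its rocker at (148,195), start at (172.6,196.8) and stop at (196.4,200), and all four lid corners are visible. Next I'll convert these pixels to positions.

```bash
python3 - <<'E'
from h import *
d=snap('top'); 
def z1(p): return [280+(p[0]+.5)/4.5-.5,120+(p[1]+.5)/4-.5]
def z2(p): return [110+(p[0]+.5)/5-.5,140+(p[1]+.5)/5-.5]
on=atz(d,z1((248,260)),.032); off=atz(d,z1((168,208)),.03); print('on',on,'off',off, np.linalg.norm(on-off), 'dir',np.arctan2(*(on-off)[[1,0]]))
c=[atz(d,z2(p),.075)[:2] for p in [(142,170),(521,224),(494,402),(109,347)]]
c=np.array(c); print(c.round(4), [np.linalg.norm(c[i]-c[i-1]).round(4) for i in range(4)])
y=(c[0]-c[1])+(c[3]-c[2]); print('center',c.mean(0),'yaw',np.arctan2(-y[0],y[1]))
st=atz(d,z2((313,284)),.085); sp=atz(d,z2((432,300)),.108); pad=atz(d,z2((188,287)),.086); print(st,sp,pad)
s=manip.sense()
for nm in ['wrist']:
    w=snap(nm,'w0.png'); T=w['world_from_camera']; Rt=R.from_quat(s['tool_rot']).as_matrix()
    print(Rt.T@(T[:3,3]-s['tcp_pos']), Rt.T@T[:3,:3])
E
```

```text
on [ 0.54634069 -0.25960089  0.032     ] off [ 0.59103738 -0.20216019  0.03      ] 0.07280953519150375 dir -2.2320628105868336
[[0.5853 0.3784]
 [0.5473 0.1373]
 [0.4339 0.1548]
 [0.4725 0.3975]] [np.float64(0.1144), np.float64(0.2442), np.float64(0.1148), np.float64(0.2457)]
center [0.50976511 0.26699888] yaw -0.15706859670746073
[0.50970731 0.26756082 0.085     ] [0.49647497 0.18965599 0.108     ] [0.50884407 0.3456383  0.086     ]
[ 7.06440007e-02 -8.01161267e-05 -1.16470766e-01] [[-8.95425410e-05 -9.60033756e-01 -2.79884225e-01]
 [ 9.99999695e-01 -3.03131569e-04  7.19847734e-04]
 [-7.75919868e-04 -2.79884075e-01  9.60033490e-01]]
```

View pics/w0.png

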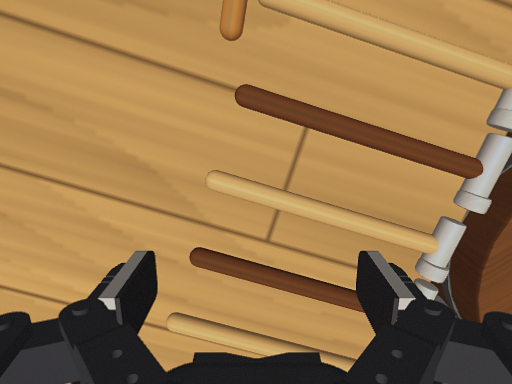

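The measurements agree: the lid fits 246x116 mm to within 2 mm, and the ON–OFF spacing comes out at 73 mm against 72 mm. I'll turn the tool so the jaw axis lies along the remote, and close the fingers.

Request:
{"fn": "play_rows", "kwargs": {"steps": [[[0, 0, 0, 0, 0, 9.2], [0, 0, 0, 0, 0, 9.2], [0, 0, 0, 0, 0, 9.2], [0, 0, 0, 0, 0, 9.2], [0, 0, 0, 0, 0, 9.2], [0, 0, 0, 0, 0, 9.2]]], "fingers": 0, "squeeze": 40}}

```text
t: 2.35
tcp_pos: [0.1852, -0.5969, 0.2563]
tool_rot: [0.945, -0.328, -0.0, -0.0]
force: [-0.4, 0.6, 0.4]
finger_gap: 0.0
```

```bash
cat > go.py <<'E'
import sys
from h import *
# target tips pos -> tool frame delta; optional yaw
s=manip.sense(); P=np.array([float(a) for a in sys.argv[1:4]]); Rt=R.from_quat(s['tool_rot']).as_matrix()
tip=s['tcp_pos']+Rt@[0,0,.025]
print('t',s['t'],'tip',tip.round(4),'yaw',np.arctan2(Rt[1,0],Rt[0,0]).round(4),'z',Rt[:,2].round(4),'F',s['force'].round(2),'gap',s['finger_gap'].round(3))
print('tool delta',(Rt.T@(P-tip)).round(4))
E
python3 go.py 0.546 -0.259 0.15; python3 -c "
from station import manip; print(manip.tips_ahead)"
```

```text
0.025Traceback (most recent call last):
  File "go.py", line 6, in <module>
    print('t',s['t'],'tip',tip.round(4),'yaw',np.arctan2(Rt[1,0],Rt[0,0]).round(4),'z',Rt[:,2].round(4),'F',s['force'].round(2),'gap',s['finger_gap'].round(3))
                                                                                                                                      ^^^^^^^^^^^^^^^^^^^^^
AttributeError: 'float' object has no attribute 'round'
```

```bash
sed -i "s/s\['finger_gap'\].round(3)/s['finger_gap']/" go.py; python3 go.py 0.546 -0.259 0.15
```

```text
t 2.35 tip [ 0.1852 -0.5969  0.2313] yaw -0.6679 z [ 0.  0. -1.] F [-0.41  0.56  0.4 ] gap 0.0001434685543652592
tool delta [ 0.074  -0.4887  0.0813]
```

Request:
{"fn": "play_rows", "kwargs": {"steps": [[[0.0074, -0.0489, 0.004, 0, 0, 0], [0.0074, -0.0489, 0.004, 0, 0, 0], [0.0074, -0.0489, 0.004, 0, 0, 0], [0.0074, -0.0489, 0.006, 0, 0, 0], [0.0074, -0.0489, 0.008, 0, 0, 0], [0.0074, -0.0489, 0.01, 0, 0, 0], [0.0074, -0.0489, 0.012, 0, 0, 0], [0.0074, -0.0489, 0.012, 0, 0, 0], [0.0074, -0.0489, 0.011, 0, 0, 0], [0.0074, -0.0486, 0.01, 0, 0, 0]]]}}

```text
t: 3.6
tcp_pos: [0.5454, -0.2561, 0.175]
tool_rot: [0.946, -0.325, 0.0, 0.0]
force: [0.9, -1.2, 0.2]
finger_gap: 0.001
```

```bash
python3 - <<'E'
from h import *
w=snap('wrist','w1.png'); d=snap('top','t1.png')
for k,z in {'on_key_top':.032,'off_key_top':.030,'remote':0}.items():
    for r in manip.pinpoint(k,w)[:2]: print(k,np.round(r['point'],1),round(r['score'],2),atz(w,r['point'],z).round(4))
for r in manip.regions_of('on_key_top',w)[:1]: print(r['rect'],r['score'])
# bright pixel keys
g=w['img'].min(2)
E
python3 go.py 0.546 -0.259 0.04
```

```text
on_key_top [260.2 181.8] 0.55 [ 0.5478 -0.2623  0.032 ]
off_key_top [170.4 181.7] 0.78 [ 0.5914 -0.2057  0.03  ]
off_key_top [214.   69.3] 0.27 [ 0.6345 -0.2872  0.03  ]
[229.2, 164.5, 290.2, 199.5] 0.65
t 3.9 tip [ 0.5437 -0.2579  0.1505] yaw -0.6631 z [-1.e-04 -5.e-04 -1.e+00] F [-0.7   0.16  1.02] gap 0.0009177376292902614
tool delta [ 0.0024 -0.0006  0.1105]
```

View pics/w1.png

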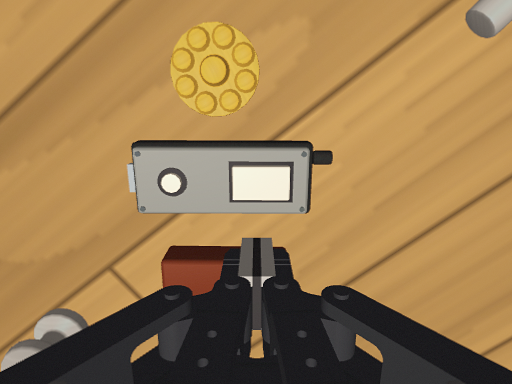

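The wrist view shows the ON key at (261,182) and the OFF key at (170,182). They project to within 3 mm of the top-view estimate, so I'll aim at (0.547,-0.261). First I descend to just above the key.

```bash
python3 go.py 0.547 -0.261 0.042
```

```text
t 3.9 tip [ 0.5437 -0.2579  0.1505] yaw -0.6631 z [-1.e-04 -5.e-04 -1.e+00] F [-0.7   0.16  1.02] gap 0.0009177376292902614
tool delta [0.0045 0.0004 0.1085]
```

Request:
{"fn": "play_rows", "kwargs": {"steps": [[[0.0022, 0.0002, 0.03, 0, 0, 0], [0.0023, 0.0002, 0.03, 0, 0, 0], [0, 0, 0.03, 0, 0, 0], [0, 0, 0.0185, 0, 0, 0], [0, 0, 0, 0, 0, 0], [0, 0, 0, 0, 0, 0]]]}}

```text
t: 4.65
tcp_pos: [0.5479, -0.2611, 0.0678]
tool_rot: [0.946, -0.326, 0.001, 0.0]
force: [0.2, -0.3, 0.8]
finger_gap: -0.0
```

```bash
python3 - <<'E'
from h import *
w=snap('wrist','w2.png'); d=snap('side','s2.png')
E
python3 go.py 0.547 -0.261 0.0275
```

```text
t 4.75 tip [ 0.5482 -0.2609  0.0431] yaw -0.6628 z [ 0.0021 -0.0015 -1.    ] F [ 0.12 -0.09 -0.63] gap -0.0011575263836026907
tool delta [-0.001   0.0008  0.0156]
```

View pics/w2.png

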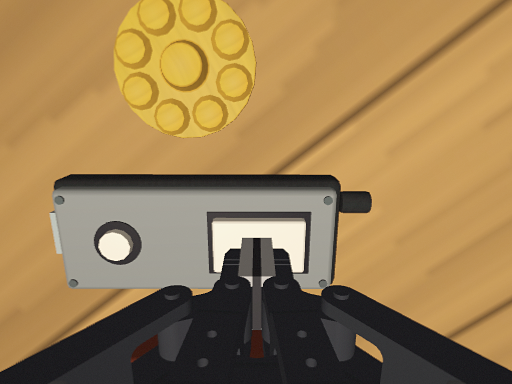

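The fingertips at (257,240) sit over the middle of the ON key, which spans columns 212–306, and the OFF key is clear at (116,245). Now I press.

Request:
{"fn": "play_rows", "kwargs": {"steps": [[[0, 0, 0.008, 0, 0, 0], [0, 0, 0.004, 0, 0, 0], [0, 0, 0.0035, 0, 0, 0], [0, 0, 0, 0, 0, 0], [0, 0, 0, 0, 0, 0]]]}}

```text
t: 5.38
tcp_pos: [0.5477, -0.2603, 0.0529]
tool_rot: [0.946, -0.325, 0.0, 0.0]
force: [-1.7, 1.9, 10.5]
finger_gap: 0.003
```

```bash
python3 go.py 0.547 -0.261 0.0275; python3 - <<'E'
from h import *
w=snap('wrist','w3.png')
E
```

```text
t 5.375 tip [ 0.5477 -0.2603  0.0279] yaw -0.6623 z [ 6.e-04 -5.e-04 -1.e+00] F [-1.71  1.89 10.52] gap 0.002524369585054301
tool delta [-0.0001  0.001   0.0004]
```

View pics/w3.png

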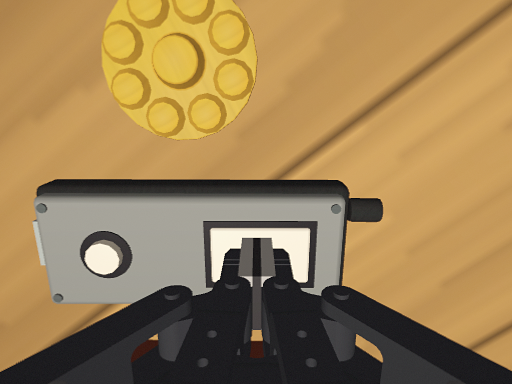

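The reading is 10.5 N with the tip at 27.9 mm, so the key is bottomed: it stands 4 mm lower and only needs about 4 N. The remote hasn't moved. Next: lift, and turn to the box's yaw.

Request:
{"fn": "play_rows", "kwargs": {"steps": [[[0, 0, -0.01, 0, 0, 0], [0, 0, -0.03, 0, 0, 0], [0, 0, -0.05, 0, 0, 0], [0, 0, -0.05, 0, 0, 0], [0, 0, -0.03, 0, 0, -9.7], [0, 0, 0, 0, 0, -9.7], [0, 0, 0, 0, 0, -9.6], [0, 0, 0, 0, 0, 0]]]}}

```text
t: 6.42
tcp_pos: [0.5472, -0.26, 0.2212]
tool_rot: [0.997, -0.079, -0.0, -0.0]
force: [0.4, -0.5, -1.4]
finger_gap: 0.002
```

```bash
python3 go.py 0.507 0.3465 0.16; python3 - <<'E'
from h import *
w=snap('top','t4.png')
a=w['img'][:,:,::-1]; cv2.imwrite('pics/t4z.png',cv2.resize(a[120:260,280:440],None,fx=4.5,fy=4,interpolation=cv2.INTER_CUBIC))
E
```

```text
t 6.425 tip [ 0.5472 -0.26    0.1962] yaw -0.1583 z [-5.e-04  3.e-04 -1.e+00] F [ 0.38 -0.53 -1.4 ] gap 0.0018558401169742837
tool delta [-0.1353 -0.5925  0.0364]
```

View pics/t4.png

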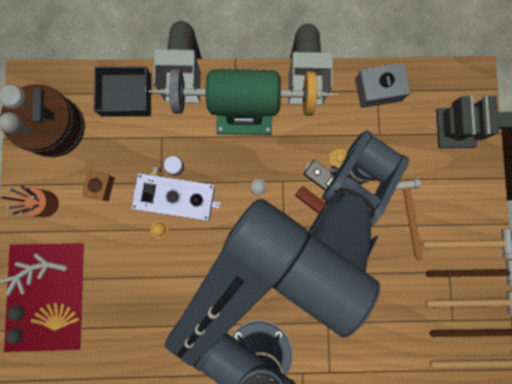

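The top view shows the remote and its neighbours in place, and nothing tall between here and the box. I'll travel across at 0.2 m.

Request:
{"fn": "play_rows", "kwargs": {"steps": [[[-0.011, -0.048, 0, 0, 0, 0], [-0.011, -0.048, 0, 0, 0, 0], [-0.011, -0.048, 0, 0, 0, 0], [-0.011, -0.048, 0, 0, 0, 0], [-0.011, -0.048, 0, 0, 0, 0], [-0.011, -0.048, 0, 0, 0, 0], [-0.011, -0.048, 0, 0, 0, 0], [-0.011, -0.048, 0, 0, 0, 0], [-0.011, -0.048, 0, 0, 0, 0], [-0.011, -0.048, 0, 0, 0, 0]]]}}

```text
t: 7.72
tcp_pos: [0.5133, 0.2326, 0.2211]
tool_rot: [0.997, -0.08, -0.0, 0.0]
force: [0.2, 0.1, 0.2]
finger_gap: -0.001
```

Request:
{"fn": "play_rows", "kwargs": {"steps": [[[-0.0125, -0.056, 0, 0, 0, 0], [-0.0125, -0.0565, 0.01, 0, 0, 0], [0, 0, 0.026, 0, 0, 0], [0, 0, 0, 0, 0, 0]]]}}

```text
t: 8.22
tcp_pos: [0.5044, 0.346, 0.183]
tool_rot: [0.997, -0.078, -0.003, 0.002]
force: [0.1, -0.1, 0.6]
finger_gap: 0.001
```

```bash
python3 go.py 0.507 0.3465 0.10; python3 - <<'E'
from h import *
w=snap('wrist','w5.png')
for k,z in {'speed_near_pad':.086,'start_top':.085,'stop_top':.108}.items():
    for r in manip.pinpoint(k,w)[:2]: print(k,np.round(r['point'],1),round(r['score'],2),atz(w,r['point'],z).round(4))
E
```

```text
t 8.225 tip [0.5043 0.346  0.158 ] yaw -0.1568 z [-0.0054 -0.0026 -1.    ] F [ 0.11 -0.1   0.62] gap 0.0007933240746773189
tool delta [ 0.0029 -0.0011  0.058 ]
speed_near_pad [255.4 196. ] 0.59 [0.5113 0.345  0.086 ]
```

View pics/w5.png

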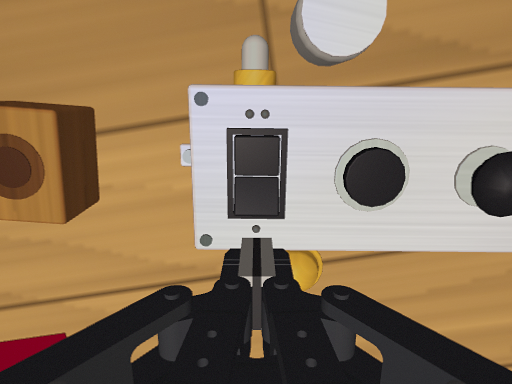

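The wrist view has the rocker at columns 232–282, its near half at rows 177–217, the single dot at (256,229) and the start button at (375,177). I'll check the hinge and outer end by projection.

```bash
python3 - <<'E'
from h import *
w=snap('wrist')
print('hinge',atz(w,(257.5,176.5),.081),'outer',atz(w,(257,217),.09),'frame near',atz(w,(257,219.5),.079),'frame far',atz(w,(257,128),.079),'start',atz(w,(375,177),.085))
E
python3 go.py 0.507 0.3465 0.10
```

```text
hinge [0.52567775 0.34161428 0.081     ] outer [0.50042181 0.34599189 0.09      ] frame near [0.49462559 0.34689989 0.079     ] frame far [0.55726366 0.33691868 0.079     ] start [0.51402612 0.26496896 0.085     ]
t 8.475 tip [0.5074 0.3455 0.1614] yaw -0.1583 z [ 1.6e-03  7.0e-04 -1.0e+00] F [ 1.15 -0.12  0.01] gap 0.0023929469045227717
tool delta [-0.0006 -0.0008  0.0614]
```

Request:
{"fn": "play_rows", "kwargs": {"steps": [[[0, -0.0008, 0.03, 0, 0, 0], [0, 0, 0.025, 0, 0, 0], [0, 0, 0, 0, 0, 0], [0, 0, 0, 0, 0, 0]]]}}

```text
t: 8.98
tcp_pos: [0.5076, 0.3468, 0.1316]
tool_rot: [0.997, -0.079, 0.001, -0.001]
force: [0.5, 0.4, 1.1]
finger_gap: 0.003
```

```bash
python3 go.py 0.507 0.3465 0.08; python3 - <<'E'
from h import *
w=snap('wrist','w6.png')
for k,z in {'speed_near_pad':.086,'start_top':.085,'stop_top':.108}.items():
    for r in manip.pinpoint(k,w)[:2]: print(k,np.round(r['point'],1),round(r['score'],2),atz(w,r['point'],z).round(4))
E
```

```text
t 8.975 tip [0.5076 0.3469 0.1066] yaw -0.1574 z [ 2.e-03  9.e-04 -1.e+00] F [0.48 0.39 1.11] gap 0.003275524462005454
tool delta [-0.0006  0.0005  0.0266]
speed_near_pad [257.  232.3] 0.58 [0.5107 0.3458 0.086 ]
start_top [414.  209.6] 0.8 [0.5101 0.2652 0.085 ]
stop_top [356.1   8.7] 0.38 [0.6023 0.2941 0.108 ]
```

View pics/w6.png

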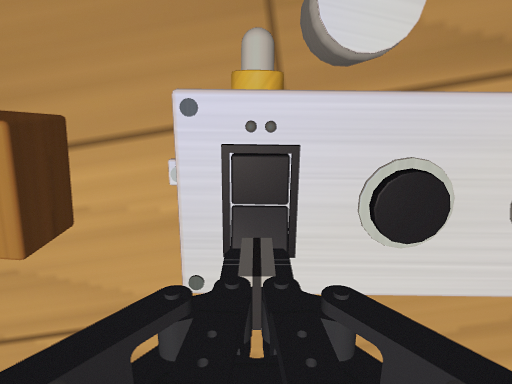

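The fingertips at (257,245) are over the near half, whose centre the network puts at (257,232), and start is confirmed at (0.510,0.265). Now I press the rocker down.

Request:
{"fn": "play_rows", "kwargs": {"steps": [[[0, 0, 0.013, 0, 0, 0], [0, 0, 0.006, 0, 0, 0], [0, 0, 0.004, 0, 0, 0], [0, 0, 0.003, 0, 0, 0], [0, 0, 0.001, 0, 0, 0], [0, 0, 0, 0, 0, 0], [0, 0, 0, 0, 0, 0]]]}}

```text
t: 10.05
tcp_pos: [0.5063, 0.3467, 0.1058]
tool_rot: [0.997, -0.078, -0.0, 0.0]
force: [-4.7, -3.0, 16.1]
finger_gap: 0.002
```

```bash
python3 go.py 0.507 0.3465 0.08; python3 - <<'E'
from h import *
w=snap('wrist','w7.png')
E
```

```text
t 10.05 tip [0.5063 0.3467 0.0808] yaw -0.1561 z [-0.e+00 -3.e-04 -1.e+00] F [-4.66 -2.99 16.08] gap 0.0016872974533457576
tool delta [0.0008 0.0001 0.0008]
```

View pics/w7.png

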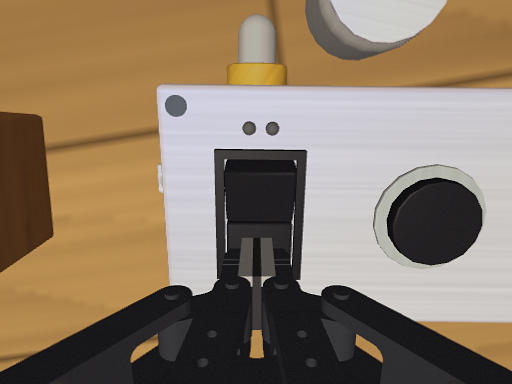

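The rocker has snapped over: its far half now stands raised, and the tip bottomed at 80.8 mm with 16 N. I'll lift and move over start.

Request:
{"fn": "play_rows", "kwargs": {"steps": [[[0, 0, -0.01, 0, 0, 0], [0, 0, -0.03, 0, 0, 0], [0, 0, -0.03, 0, 0, 0], [0.008, 0.04, 0, 0, 0, 0], [0.008, 0.038, 0, 0, 0, 0], [0, 0, 0, 0, 0, 0], [0, 0, 0, 0, 0, 0]]]}}

```text
t: 10.98
tcp_pos: [0.5106, 0.2676, 0.1732]
tool_rot: [0.997, -0.078, 0.0, -0.0]
force: [0.6, 0.0, 0.5]
finger_gap: -0.003
```

```bash
python3 go.py 0.5098 0.2667 0.10; python3 - <<'E'
from h import *
w=snap('wrist','w8.png')
for k,z in {'speed_near_pad':.081,'start_top':.085,'stop_top':.108}.items():
    for r in manip.pinpoint(k,w)[:2]: print(k,np.round(r['point'],1),round(r['score'],2),atz(w,r['point'],z).round(4))
E
```

```text
t 10.975 tip [0.5106 0.2676 0.1482] yaw -0.1571 z [ 4.e-04  5.e-04 -1.e+00] F [0.64 0.   0.5 ] gap -0.003166616317320678
tool delta [-0.0007  0.001   0.0482]
speed_near_pad [142.5 228.9] 0.68 [0.5087 0.3439 0.081 ]
start_top [260.3 212.9] 0.75 [0.5089 0.265  0.085 ]
stop_top [394.3 224.5] 0.58 [0.498  0.1892 0.108 ]
```

View pics/w8.png

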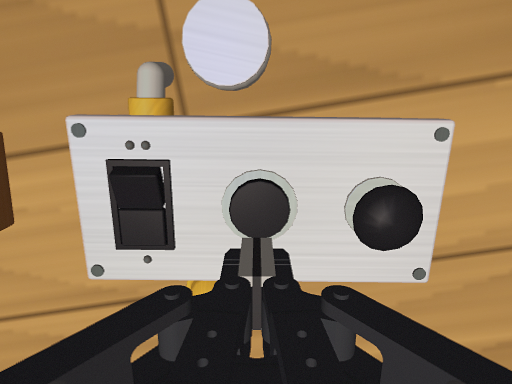

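The rocker stays on slow: its far half is raised at (137,185) and its near half is flat at (142,229). Start is at (260,208), directly under the tips, and the mushroom at (387,217) is well clear. I'll lower to just above start, then press.

Request:
{"fn": "play_rows", "kwargs": {"steps": [[[-0.001, 0.0015, 0.03, 0, 0, 0], [0, 0, 0.02, 0, 0, 0], [0, 0, 0.006, 0, 0, 0], [0, 0, 0.004, 0, 0, 0], [0, 0, 0.004, 0, 0, 0], [0, 0, 0.0045, 0, 0, 0], [0, 0, 0, 0, 0, 0], [0, 0, 0, 0, 0, 0]]]}}

```text
t: 12.18
tcp_pos: [0.5096, 0.2664, 0.1055]
tool_rot: [0.997, -0.078, 0.001, -0.0]
force: [-0.3, 2.1, 4.1]
finger_gap: 0.003
```

```bash
python3 go.py 0.5098 0.2667 0.0795; python3 - <<'E'
from h import *
w=snap('wrist','w9.png')
E
```

```text
t 12.175 tip [0.5096 0.2664 0.0805] yaw -0.1566 z [ 1.6e-03  8.0e-04 -1.0e+00] F [-0.31  2.07  4.06] gap 0.0028052424512948803
tool delta [ 0.0001 -0.0003  0.001 ]
```

View pics/w9.png

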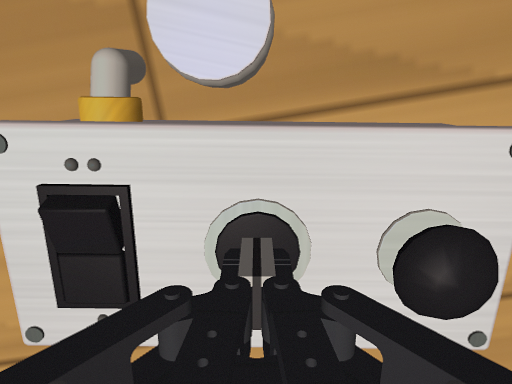

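The tip is at 80.5 mm with 4.1 N, so the button is about 4.5 mm in but may not be bottomed. I'll go 2 mm further to seat it.

Request:
{"fn": "play_rows", "kwargs": {"steps": [[[0, 0, 0.002, 0, 0, 0], [0, 0, 0, 0, 0, 0], [0, 0, 0, 0, 0, 0]]]}}

```text
t: 12.6
tcp_pos: [0.5096, 0.2663, 0.1049]
tool_rot: [0.997, -0.078, 0.001, -0.001]
force: [-1.8, 0.4, 13.8]
finger_gap: -0.004
```

```bash
python3 go.py 0.5098 0.2667 0.0795
```

```text
t 12.6 tip [0.5097 0.2664 0.0799] yaw -0.1565 z [ 2.2e-03  9.0e-04 -1.0e+00] F [-1.8   0.44 13.82] gap -0.003571786615750098
tool delta [ 0.0001 -0.0003  0.0004]
```

The button is bottomed: 13.8 N with the tip at 79.9 mm. Let go and rise clear.

Request:
{"fn": "play_rows", "kwargs": {"steps": [[[0, 0, -0.01, 0, 0, 0], [0, 0, -0.03, 0, 0, 0], [0, 0, -0.05, 0, 0, 0], [0, 0, -0.04, 0, 0, 0], [0, 0, 0, 0, 0, 0], [0, 0, 0, 0, 0, 0], [0, 0, 0, 0, 0, 0]]]}}

```text
t: 13.48
tcp_pos: [0.5079, 0.2655, 0.231]
tool_rot: [0.997, -0.078, -0.002, 0.001]
force: [-0.2, 0.7, -0.7]
finger_gap: 0.004
```

```bash
python3 - <<'E'
from h import *
print(manip.sense()['tcp_pos'],manip.sense()['force'])
w=snap('wrist','w10.png'); d=snap('top','t10.png'); s=snap('side','s10.png')
a0=cv2.imread('pics/top0.png')
b=d['img'][:,:,::-1]; x=np.vstack([a0[120:250,280:440],b[120:250,280:440]]); cv2.imwrite('pics/c.png',cv2.resize(x,None,fx=2.2,fy=2.2))
r=manip.pinpoint('on_key_top',d)[:1]; print([atz(d,q['point'],.032) for q in r]); r=manip.pinpoint('remote',d)[:1]; print([atz(d,q['point'],0) for q in r])
E
```

```text
[0.50788513 0.26550939 0.23099462] [-0.18269733  0.74121242 -0.72372347]
[array([ 0.54890826, -0.2493017 ,  0.032     ])]
[array([ 0.57642451, -0.23085378,  0.        ])]
```

View pics/w10.png

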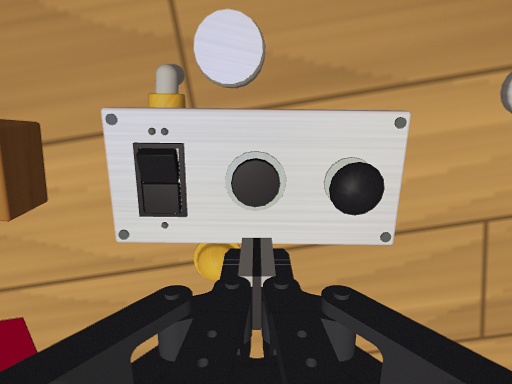

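View pics/c.png

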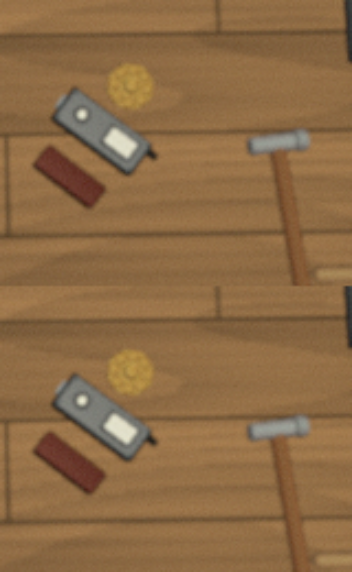

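View pics/t10.png

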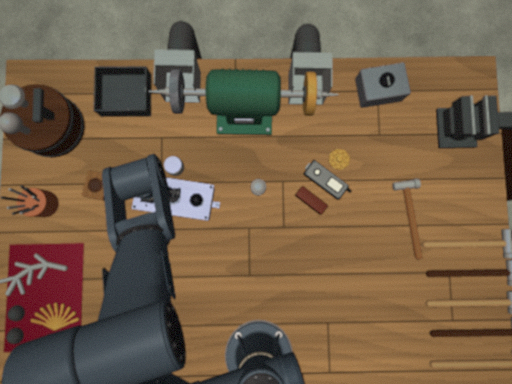

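The before and after pictures match for the remote, rosette, bar and hammer. The rocker stands on slow at (160,180), start is out at (256,183), and the tool is clear, so I'm handing in.

```bash
python3 -c "
from station import manip; print(manip.sign_off())"
```

```text
the job is handed in; nothing more can be done
None
```

I pressed the three controls in the required order with closed fingertips, and handed the job in at about 14 s of the 48 s. No verdict is reported, and the joint angles can't be read directly; I judged each press from tip height, force and pictures.

| Step | Tip height at the press | Force | What it showed |
|---|---|---|---|
| ON key | 27.9 mm | 10.5 N | bottomed |
| Rocker, near end | 80.8 mm | 16 N | snapped over to slow and stayed there |
| Start button | 79.9 mm | 13.8 N | fully in, then released |

- **Last pictures:** The rocker stands on slow, with its far half raised. Start looks out again, and the stop button was not touched. The remote, rosette, bar and hammer look the same as in the first picture. The tool is in free air, with under 1 N on it.
- **Not fully checked:** I did not compare positions before and after for the tin, brass dome, stake or block. The arm never came near them at low height.
- **Disagreement:** The network's ON-key point in the top view was about 10 mm off in y from both the wrist view and my own reading of the picture. Its remote-origin point shifted 6 mm between the first and last pictures. I took both as network noise, because the pictures themselves show no movement.

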